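# Open the wide dust-extraction gate by its thumbwheel

### The job

We are about to sand with the thick hose: open the dust-extraction gate with the wide round air port fully, by rolling its ribbed thumbwheel with a fingertip from above. Draw the top of the wheel away from the side where the hose spigot sticks out, in as many strokes as it takes, until the wheel stops and the white shutter is out of the port. Leave the gate with the narrow port shut.

Things in the scene. Friction and masses are not known exactly. Their poses are not given: they have to be found in the camera images.
- wide_gate: The gate to open: grey box with aluminium top plates, 84 (x) x 144 (y) mm, screwed to the bench, yaw within 23 degrees. Origin: centre of underside. Low side (y < -4 mm, 55 mm high) with the thumbwheel at y = -40 mm; hump (y > -4 mm, 68 mm high) with a round 34 mm port at y = +34 mm under three thin bars. A thick hose spigot (radius 22 mm, 30 mm long) sticks out of its +x face.
- wide_wheel_top (a point): Highest point of its unpressed wheel, 63 mm above the bench; fixed to the housing, axes as the gate's, y along the axle. Black ribbed wheel, 50 mm diameter, 20 mm wide, in a slot so that only its top 8 mm stand proud. Sprung axle: sinks from 2.5 N, at most 5 mm at 7.5 N. A fingertip pressing it 2 to 4 mm down and moved along -x, from 14 mm before the top to 14 mm past it, rolls it about 1 rad.
- wide_wheel (a joint): Turn of that wheel in rad: 0 = port shut, 2.4 = stop, port fully open; starts at 0 to 0.4. It grows as the wheel's top is drawn along the gate's -x, away from the spigot; 1 rad is 25 mm at the rim. A white drum shutter seen in the port turns with it and leaves the port dark when open. Friction 1.2 N at the rim; it stays where it is left.
- narrow_wheel_top (a point): The same point of the other gate, which has the same housing and wheel but a port of only 18 mm with one bar and a thin hose spigot (radius 11 mm). Which of the two gates stands on the left changes. A cardboard carton, 275 mm high, stands on the bench to the right of both gates, its near side about y = -0.245 m: pass above it.
- narrow_wheel (a joint): Turn of the other gate's wheel in rad, 0 = shut, where it starts and must stay.

How it is judged:
By the outcome, as a careful person would: the job done as asked, in the order asked, and still so for the second after the job is handed in, with the robot touching nothing.
It also fails if it takes over 48 s, if anything falls off the work surface, if the arm or the gripper's body presses on something with over 40 N, if the wrist force passes 120 N, or if a joint passes its speed limit or range.

### The arm

A 6-joint arm with a two-finger parallel gripper is mounted at the origin on a cart in front of the work surface, level with it; the furniture and walls round the work are solid. World frame = base frame: x ahead of the robot, y to its left, z up, the work surface at z = 0. Lengths are in m, angles in rad, forces in N, time in s.
With the tool pointing down it reaches from about 0.275 to 0.975 m from the base axis. Payload 8.4 kg.
Tool frame: the origin (TCP) lies at the very end of the fingers, on their centre line; the grasp point (between the pads) lies 19 mm behind it; z points along the fingers, y is the line along which they close (so a half turn about z gives the same grasp; the last joint's range is limited). The gripper opens to 92 mm and grips with 3 to 60 N. Pads are 20 mm wide; open, the fingers measure 128 mm over their backs; the gripper's body (75 mm by 189 mm) begins 69 mm behind the grasp point.
Start: joints at [1.261, 0.353, 1.633, -0, 1.155, -0.002], TCP at [0.189, 0.596, 0.215] pointing down, gripper open.
Joint ranges: [-2.63, 2.63], [-0.92, 2.1], [0.06, 2.66], [-1.3, 4.44], [0, 2.69], [-3.02, 3.02]. Speed limits (rad/s): [2.22, 2.22, 2.79, 3.14, 3.14, 3.14].

### API

Orientations are given as a 3x3 rotation matrix whose columns are the frame's x, y, z axes.
In Python, from cell import arm gives the robot as it stands.
- The arm moves only by the tool send_rows, never from a script. Its arguments are lists of equal length, an entry for each row: "delta_pos": the shift along the world's x, y, z in cm, a list of three; "twist": the turn, a rotation vector about the world's x, y, z in degrees, a list of three. A call has 1 to 12 rows; each row is the pose to reach, as a shift and turn from the pose commanded when the call began; what a row does not reach only later rows make up. A row lasts 1/10 s, in which the tool goes at most 50 mm and 8.59 degrees, less where a joint would pass 70% of its speed; a pose out of reach is approached as far as the arm can. A call with a gripper value outside its range is refused whole. "jaw" is the opening, from 0 (shut) to 1 (fully open), set as the call begins (left out, the last holds). The fingers move at their own pace and stop on an object; "force" is the grip in N (left out, the last holds). Time passes only in rows, so rows that repeat a pose let the fingers close. It gives the time, the measured TCP pose, the force, the opening and the grip force at its end, in the units of the state.
- arm.observe(): the state, without advancing time (a new reading comes with each control period).
- arm.get_image(name): name is "scene" or "top" or "wrist"; returns the picture (480x640x3 uint8, blue, green, red); there is no depth.
- arm.camera_model(name): a dict with "K" (3x3 intrinsics, pixels), "R" (3x3) and "t" (3): a world point X has camera coordinates R X + t; the wrist camera has in their place "hand_eye" (4x4, takes a point from camera to tool coordinates, whose origin is the TCP and whose axes are the flange's). Camera axes: x right, y down, z forward; pixel columns grow to the right and rows downward; lengths in m; the calibration is good to about 2 mm. The wrist camera is an equidistant fisheye: a pixel r from the principal point sees the ray r / f radians off the axis. A picture is of the moment at which its call begins: read the wrist's pose just before it. camera_model takes no time and is no camera call.
- arm.job_done(): hands the job in; it is judged then, once.
The state is a dict: "t": time; "joint_pos": joint angles; "dq": joint speeds; "effort": joint torques, N m; "ee_pos": TCP position; "ee_rot": TCP orientation; "force": force on the tool from outside, world axes, zero at the start; "ft_torque": the same for the moment, N m; "grip_width": finger opening in m; "gripper_force": force on a finger pad.
Only numpy, scipy, OpenCV 4.12 (cv2) and the standard library are available. Lean on these libraries where they do the work, as an engineer would, in place of code of your own. Each camera call takes 0.05 s, during which the arm holds its last target. There are 200 camera calls.

## Working session

There is one attempt and no reset: what is moved stays moved. The work goes in short steps, Python scripts to look and compute and a tool call to move; the robot and the scene stay as the last step left them, time stands still between calls to the robot, and variables do not carry over. Pictures are saved under pics/ and viewed, at most 10 in all, crops included, and the job is handed in when it is done.

Besides the shell and the picture viewer there is one more tool, called after ">>>" as name(argument=value, ...), one argument or row to a line, values as JSON. send_rows: Moves the arm, as the interface text tells. Its arguments: {"type":"object","properties":{"delta_pos":{"type":"array"},"twist":{"type":"array"},"jaw":{"type":"number"},"force":{"type":"number"}},"required":["delta_pos","twist"]}

```bash
mkdir -p pics
python3 - <<'E'
from cell import arm
import cv2
for n in("top","scene"):
    cv2.imwrite(f"pics/{n}0.png",arm.get_image(n)); m=arm.camera_model(n); print(n,m)
print(arm.camera_model("wrist")); print(arm.observe())
E
```

```text
top {'K': array([[578.88222862,   0.        , 319.40065219],
       [  0.        , 578.88222862, 245.87803979],
       [  0.        ,   0.        ,   1.        ]]), 'R': array([[ 1.32830554e-03, -9.99934543e-01, -1.13642250e-02],
       [-9.86770712e-01,  5.31683454e-04, -1.62121188e-01],
       [ 1.62116618e-01,  1.14292309e-02, -9.86705414e-01]]), 't': array([0.1007734 , 0.53774859, 0.83061431])}
scene {'K': array([[474.45348729,   0.        , 317.45275363],
       [  0.        , 474.45348729, 229.18097905],
       [  0.        ,   0.        ,   1.        ]]), 'R': array([[ 0.78120495, -0.62422422, -0.00793382],
       [-0.44303253, -0.54540362, -0.71151744],
       [ 0.43981929,  0.55935589, -0.70262364]]), 't': array([-0.34250452,  0.32872685,  0.61031097])}
{'K': array([[371.64829954,   0.        , 319.22532972],
       [  0.        , 371.64829954, 237.80056353],
       [  0.        ,   0.        ,   1.        ]]), 'hand_eye': array([[-9.04457023e-04, -9.54864313e-01, -2.97040950e-01,
         8.37741419e-02],
       [ 9.99999336e-01, -6.51672224e-04, -9.50030197e-04,
         3
[... 279 characters left out ...]
89e-06,
        1.15522838e+00, -2.35036768e-03]), 'dq': array([ 0.0004355 , -0.0009727 , -0.00270065, -0.00061628, -0.00282825,
       -0.00011005]), 'effort': array([-6.23236301e-04, -5.94902837e+01, -3.34927154e+01,  6.99223601e-02,
        1.82949600e-02, -5.64036463e-05]), 'ee_pos': array([0.18920877, 0.59518617, 0.21393425]), 'ee_rot': array([[-9.52986220e-01,  3.03013376e-01, -3.97981270e-04],
       [ 3.03013637e-01,  9.52985439e-01, -1.22062048e-03],
       [ 9.40602344e-06, -1.28382825e-03, -9.99999176e-01]]), 'force': array([-0.3722876 ,  0.22189344, -0.00949018]), 'ft_torque': array([-0.02942388,  0.05383288,  0.03896096]), 'gripper_force': 0.0, 'grip_width': 0.09182870763169623}
```

View pics/top0.png

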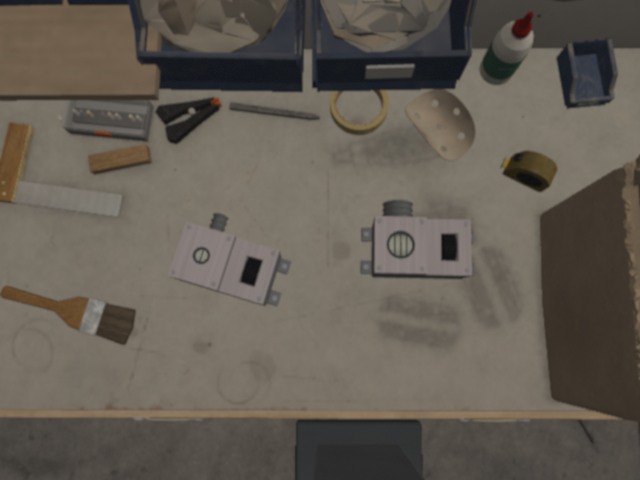

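View pics/scene0.png

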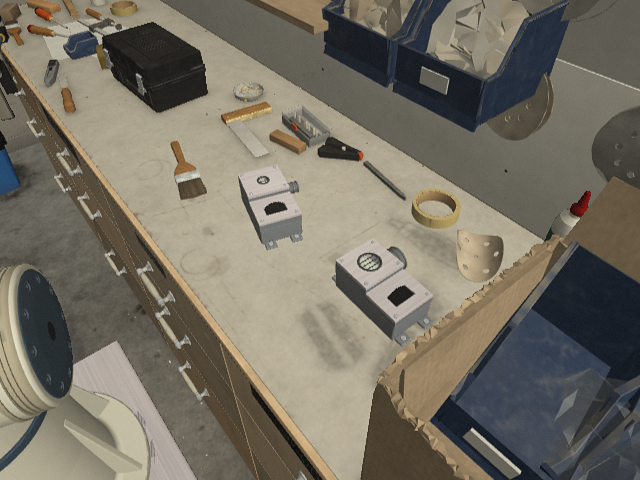

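The top view shows the wide gate (three bars) on the right: port at (400,244), wheel at (449,247), spigot pointing up at (397,208). The narrow gate is on the left, with its wheel at (251,271). In the scene view the wide gate's wheel is at about (401,296) and its port at about (369,262).

```bash
cat > h.py <<'E'
import numpy as np, cv2
from cell import arm
def blob(im,x,y,r,thr=70,close=3):
    """largest dark blob in a window: centroid, minAreaRect, area"""
    g=cv2.cvtColor(im,cv2.COLOR_BGR2GRAY)[y-r:y+r,x-r:x+r]
    m=cv2.morphologyEx((g<thr).astype(np.uint8),cv2.MORPH_CLOSE,np.ones((close,close)))
    c=max(cv2.findContours(m,0,2)[0],key=cv2.contourArea)
    (u,v),s,a=cv2.minAreaRect(c); M=cv2.moments(c)
    return np.array([M['m10']/M['m00']+x-r,M['m01']/M['m00']+y-r]),((u+x-r,v+y-r),s,a),c+[x-r,y-r]
def ray(n,p,st=None):
    m=arm.camera_model(n);K=m['K']
    d=np.array([(p[0]-K[0,2])/K[0,0],(p[1]-K[1,2])/K[1,1]])
    if n!='wrist':
        d=m['R'].T@np.r_[d,1]; return -m['R'].T@m['t'],d/np.linalg.norm(d)
    th=np.linalg.norm(d); d=np.r_[d/max(th,1e-9)*np.sin(th),np.cos(th)]
    H=m['hand_eye'];R=st['ee_rot']
    return st['ee_pos']+R@H[:3,3],R@(H[:3,:3]@d)
def plane(r,z): return r[0]+r[1]*(z-r[0][2])/r[1][2]
def tri(r1,r2):
    A=np.c_[r1[1],-r2[1]];s=np.linalg.lstsq(A,r2[0]-r1[0],rcond=None)[0]
    a,b=r1[0]+s[0]*r1[1],r2[0]+s[1]*r2[1]
    return (a+b)/2,np.linalg.norm(a-b)
E
python3 - <<'E'
from h import *
T=cv2.imread('pics/top0.png');S=cv2.imread('pics/scene0.png')
for nm,a,b in(("wide",(449,247),(401,296)),("narrow",(251,271),(276,208))):
    bt,rt,_=blob(T,*a,18);bs,rs,_=blob(S,*b,18)
    print(nm,bt,rt,bs,rs,tri(ray('top',bt),ray('scene',bs)),plane(ray('top',bt),.06))
print('port',plane(ray('top',(400,244)),.068))
# plate edge line of wide gate: near/far corners of plates
for p in((376,218),(470,219),(469,276),(374,276)): print(p,plane(ray('top',p),.068 if p[0]<420 else .055))
crop=np.hstack([cv2.resize(T[195:295,350:490],None,fx=2.8,fy=4,interpolation=2)])
E
```

```text
wide [448.90162369 246.52292264] ((448.5, 246.5), (25.0, 15.0), 90.0) [399.77965044 295.08302122] ((400.00000190734863, 295.0), (15.55634880065918, 21.21320343017578), 45.0) (array([ 0.53466659, -0.09209551,  0.05208466]), np.float64(0.001696779154783358)) [ 0.53408387 -0.09091364  0.06      ]
narrow [250.52074592 270.84242424] ((250.31672477722168, 270.78647804260254), (15.152369499206543, 26.606130599975586), 17.354022979736328) [274.55833333 207.54791667] ((274.61923599243164, 207.10384368896484), (9.823047637939453, 21.487918853759766), 74.74488067626953) (array([0.49789362, 0.20358521, 0.05409968]), np.float64(0.001559473890897569)) [0.4978676  0.20243382 0.06      ]
port [ 0.53657201 -0.01767787  0.068     ]
(376, 218) [0.57562163 0.01697149 0.068     ]
(470, 219) [ 0.57671617 -0.12501584  0.055     ]
(469, 276) [ 0.49079526 -0.12004448  0.055     ]
(374, 276) [0.48933927 0.02113296 0.068     ]
```

>>> send_rows(
  delta_pos=[
    [3,-5,0],
    [6,-10,0],
    [9,-15,0],
    [12,-20,0],
    [14.5,-25,0],
    [17,-30,0],
    [19.5,-35,0],
    [22,-40,0],
    [24.5,-45,-1],
    [27,-49,-2],
    [29,-53,-3],
    [31,-57,-4],
  ],
  twist=[
    [0,0,2],
    [0,0,4],
    [0,0,6],
    [0,0,8],
    [0,0,10],
    [0,0,12],
    [0,0,14],
    [0,0,15.6],
    [0,0,15.6],
    [0,0,15.6],
    [0,0,15.6],
    [0,0,15.6],
  ],
  jaw=0,
  force=20,
)

```text
t: 1.3
ee_pos: [0.4764, 0.0694, 0.1846]
ee_rot: [[-0.999, 0.036, 0.001], [0.036, 0.999, 0.0], [-0.001, 0.0, -1.0]]
force: [-0.3, 0.2, 0.2]
grip_width: 0.0007
gripper_force: 0.0
```

>>> send_rows(
  delta_pos=[
    [1.5,-4,-1],
    [3,-8,-2],
    [5,-11.5,-2.5],
    [5,-11.5,-2.5],
    [5,-11.5,-2.5],
    [5,-11.5,-2.5],
  ],
  twist=[
    [0,0,0],
    [0,0,0],
    [0,0,0],
    [0,0,0],
    [0,0,0],
    [0,0,0],
  ],
)

```text
t: 1.9
ee_pos: [0.525, -0.0429, 0.1596]
ee_rot: [[-0.999, 0.035, -0.001], [0.035, 0.999, 0.0], [0.001, 0.0, -1.0]]
force: [-0.4, 0.6, -1.2]
grip_width: 0.0007
gripper_force: 0.0
```

Run:
```python
from h import *
st=arm.observe();print(st['ee_pos'],st['force']);im=arm.get_image('wrist');cv2.imwrite('pics/w1.png',im)
np.savez('w1.npz',ee_pos=st['ee_pos'],ee_rot=st['ee_rot'])
```

```text
[ 0.52501954 -0.04289517  0.15959836] [-0.38607003  0.58009753 -1.22520879]
```

View pics/w1.png

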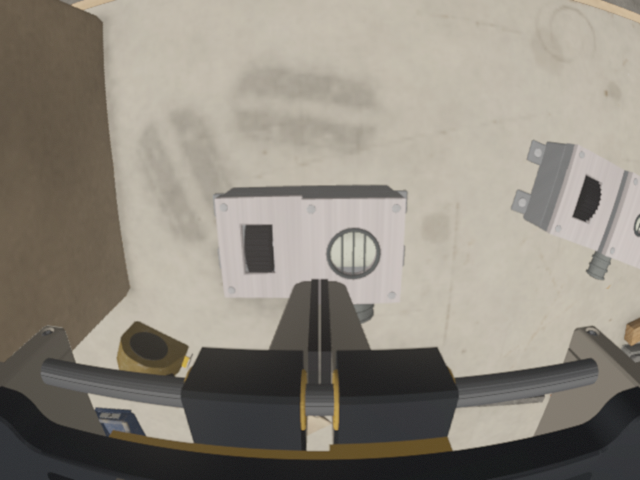

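The wrist view shows the wide wheel in its slot at about (260,248), the port at (354,252) with the pale shutter still in it, and the spigot at the far (+x) side around (365,312).

Run:
```python
from h import *
im=cv2.imread('pics/w1.png');st=dict(np.load('w1.npz'))
b,r,c=blob(im,260,248,38);print(b,r)
rw=ray('wrist',r[0],st);print('slot@55',plane(rw,.055),'60',plane(rw,.06))
T=cv2.imread('pics/top0.png');bt,_,_=blob(T,449,247,18);print('tri top',tri(rw,ray('top',bt)))
for p in((225,208),(232,290),(396,208),(392,294),(311,208),(354,252)): 
    print(p,plane(ray('wrist',p,st),.055 if p[0]<300 else .068))
print(arm.observe()['ee_pos'],arm.observe()['dq'].round(3))
```

```text
[258.97446483 248.02400612] ((259.0, 248.5), (45.0, 26.0), 90.0)
slot@55 [ 0.53356358 -0.09068491  0.055     ] 60 [ 0.5318858  -0.08975739  0.06      ]
tri top (array([ 0.53571202, -0.0925094 ,  0.04911926]), np.float64(0.001463836654204842))
(225, 208) [ 0.49977724 -0.11481534  0.055     ]
(232, 290) [ 0.56916287 -0.11696924  0.055     ]
(396, 208) [0.50170759 0.01396052 0.068     ]
(392, 294) [0.5709078  0.01284896 0.068     ]
(311, 208) [ 0.49978404 -0.04796056  0.068     ]
(354, 252) [ 0.53448032 -0.01728688  0.068     ]
[ 0.525112   -0.04265277  0.15978098] [ 0.008 -0.004 -0.001 -0.001 -0.002 -0.002]
```

>>> send_rows(
  delta_pos=[
    [1,-2,-1],
    [2,-4,-3],
    [2.3,-4.9,-6],
    [2.3,-4.9,-8.5],
    [2.3,-4.9,-8.5],
    [2.3,-4.9,-8.5],
  ],
  twist=[
    [0,0,0],
    [0,0,0],
    [0,0,0],
    [0,0,0],
    [0,0,0],
    [0,0,0],
  ],
)

```text
t: 2.55
ee_pos: [0.5484, -0.0916, 0.0752]
ee_rot: [[-0.999, 0.034, -0.001], [0.034, 0.999, 0.0], [0.001, 0.0, -1.0]]
force: [0.3, -0.0, 0.9]
grip_width: 0.0003
gripper_force: 0.0
```

Descend to z ≈ 0.060, then stroke along −x.

>>> send_rows(
  delta_pos=[
    [0,0,-0.6],
    [0,0,-1.2],
    [0,0,-1.5],
    [0,0,-1.5],
  ],
  twist=[
    [0,0,0],
    [0,0,0],
    [0,0,0],
    [0,0,0],
  ],
)

```text
t: 2.95
ee_pos: [0.5493, -0.0925, 0.0601]
ee_rot: [[-0.999, 0.036, 0.001], [0.036, 0.999, -0.0], [-0.001, -0.0, -1.0]]
force: [-0.1, 1.3, 3.8]
grip_width: 0.0006
gripper_force: 1.8
```

>>> send_rows(
  delta_pos=[
    [-0.35,0.01,0],
    [-0.7,0.02,0],
    [-1.05,0.03,0],
    [-1.4,0.04,0],
    [-1.4,0.04,0],
  ],
  twist=[
    [0,0,0],
    [0,0,0],
    [0,0,0],
    [0,0,0],
    [0,0,0],
  ],
)

```text
t: 3.45
ee_pos: [0.5339, -0.0921, 0.0598]
ee_rot: [[-0.999, 0.036, -0.001], [0.036, 0.999, 0.0], [0.001, 0.0, -1.0]]
force: [-0.1, 0.9, 4.6]
grip_width: 0.0002
gripper_force: 2.3
```

>>> send_rows(
  delta_pos=[
    [-0.35,0.01,0],
    [-0.7,0.02,0],
    [-1.05,0.03,0],
    [-1.4,0.04,0],
    [-1.4,0.04,0],
  ],
  twist=[
    [0,0,0],
    [0,0,0],
    [0,0,0],
    [0,0,0],
    [0,0,0],
  ],
)

```text
t: 3.95
ee_pos: [0.5197, -0.0918, 0.0596]
ee_rot: [[-0.999, 0.036, -0.001], [0.036, 0.999, 0.0], [0.001, -0.0, -1.0]]
force: [-0.7, -0.7, 3.6]
grip_width: 0.0004
gripper_force: 2.2
```

>>> send_rows(
  delta_pos=[
    [0,0,1],
    [0,0,2],
    [1.5,0,2],
    [2.8,-0.08,2],
    [2.8,-0.08,2],
  ],
  twist=[
    [0,0,0],
    [0,0,0],
    [0,0,0],
    [0,0,0],
    [0,0,0],
  ],
)

```text
t: 4.45
ee_pos: [0.5506, -0.0928, 0.0803]
ee_rot: [[-0.999, 0.035, 0.002], [0.035, 0.999, -0.0], [-0.002, -0.0, -1.0]]
force: [0.8, -0.2, -0.6]
grip_width: 0.0002
gripper_force: 0.0
```

Run:
```python
from h import *
print(arm.observe()['ee_pos'])
T0=cv2.imread('pics/top0.png');W0=cv2.imread('pics/w1.png')
t=arm.get_image('top');w=arm.get_image('wrist')
f=lambda i:cv2.resize(i[215:275,370:410],(300,450),interpolation=2)
g=cv2.resize(w,(600,450))
cv2.imwrite('pics/c1.png',np.hstack([f(t)[:, :190],g]))
```

```text
[ 0.55063454 -0.09277715  0.0803109 ]
```

View pics/c1.png

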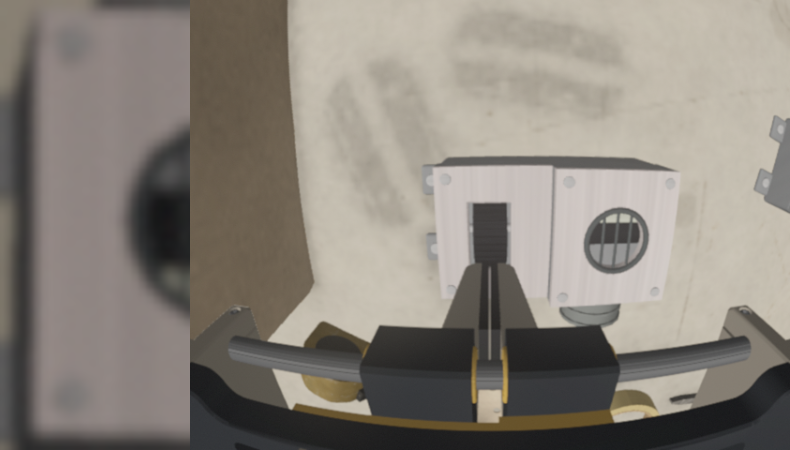

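The port at (616,240) in the crop now has a dark band across its middle, so the wheel rolled. The fingertip is in line with the wheel in y. Second stroke.

>>> send_rows(
  delta_pos=[
    [0,0,-1],
    [0,0,-1.7],
    [0,0,-2.05],
    [0,0,-2.05],
    [-0.35,0.01,-2.05],
    [-0.7,0.02,-2.05],
    [-1.05,0.03,-2.05],
    [-1.4,0.04,-2.05],
    [-1.75,0.05,-2.05],
    [-2.1,0.06,-2.05],
    [-2.45,0.07,-2.05],
    [-2.8,0.08,-2.05],
  ],
  twist=[
    [0,0,0],
    [0,0,0],
    [0,0,0],
    [0,0,0],
    [0,0,0],
    [0,0,0],
    [0,0,0],
    [0,0,0],
    [0,0,0],
    [0,0,0],
    [0,0,0],
    [0,0,0],
  ],
)

```text
t: 5.75
ee_pos: [0.5209, -0.0919, 0.0595]
ee_rot: [[-0.999, 0.036, 0.001], [0.036, 0.999, -0.0], [-0.001, -0.0, -1.0]]
force: [2.6, -1.0, 4.2]
grip_width: 0.0007
gripper_force: 2.1
```

>>> send_rows(
  delta_pos=[
    [0,0,0],
    [0,0,1],
    [0,0,2],
    [1.5,0,2],
    [2.8,-0.08,2],
    [2.8,-0.08,2],
  ],
  twist=[
    [0,0,0],
    [0,0,0],
    [0,0,0],
    [0,0,0],
    [0,0,0],
    [0,0,0],
  ],
)

```text
t: 6.35
ee_pos: [0.5504, -0.0927, 0.0797]
ee_rot: [[-0.999, 0.035, 0.001], [0.035, 0.999, -0.0], [-0.001, -0.0, -1.0]]
force: [-0.1, -0.3, -0.0]
grip_width: 0.0005
gripper_force: 0.0
```

Run:
```python
from h import *
print(arm.observe()['ee_pos'])
w=arm.get_image('wrist')
cv2.imwrite('pics/c2.png',cv2.resize(w[150:370,200:560],None,fx=2.2,fy=2.2,interpolation=2))
```

```text
[ 0.55038081 -0.09269549  0.07970003]
```

View pics/c2.png

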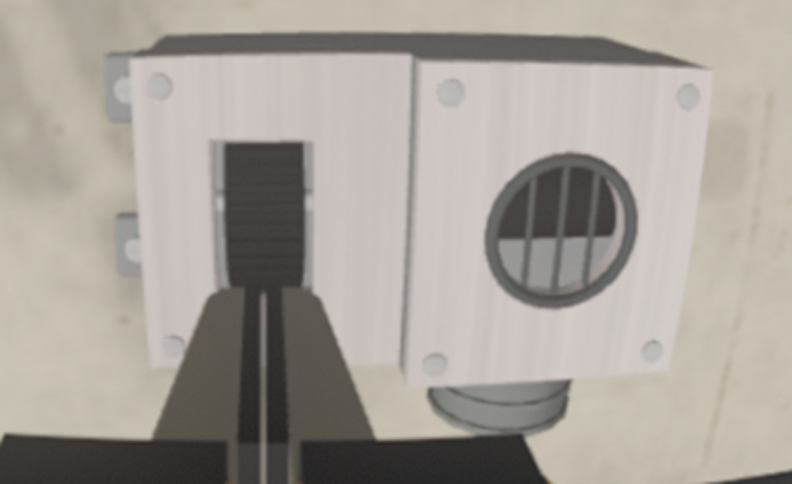

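The white shutter has left the upper part of the port; its lower part still looks light, which may be the far wall inside. Third stroke, keeping an image to compare.

>>> send_rows(
  delta_pos=[
    [0,0,-1],
    [0,0,-1.7],
    [0,0,-2],
    [0,0,-2],
    [-0.35,0.01,-2],
    [-0.7,0.02,-2],
    [-1.05,0.03,-2],
    [-1.4,0.04,-2],
    [-1.4,0.04,-2],
  ],
  twist=[
    [0,0,0],
    [0,0,0],
    [0,0,0],
    [0,0,0],
    [0,0,0],
    [0,0,0],
    [0,0,0],
    [0,0,0],
    [0,0,0],
  ],
)

```text
t: 7.3
ee_pos: [0.5343, -0.0922, 0.0595]
ee_rot: [[-0.999, 0.036, 0.0], [0.036, 0.999, -0.0], [-0.0, -0.0, -1.0]]
force: [3.2, 0.2, 4.1]
grip_width: 0.0005
gripper_force: 2.5
```

>>> send_rows(
  delta_pos=[
    [-0.35,0.01,0],
    [-0.7,0.02,0],
    [-1.05,0.03,0],
    [-1.4,0.04,0],
  ],
  twist=[
    [0,0,0],
    [0,0,0],
    [0,0,0],
    [0,0,0],
  ],
)

```text
t: 7.7
ee_pos: [0.5207, -0.0918, 0.0594]
ee_rot: [[-0.999, 0.036, 0.0], [0.036, 0.999, -0.0], [-0.0, -0.0, -1.0]]
force: [2.9, -0.4, 4.2]
grip_width: 0.0002
gripper_force: 2.2
```

>>> send_rows(
  delta_pos=[
    [0,0,0],
    [0,0,1],
    [0,0,2],
    [1.5,0,2],
    [2.8,-0.08,2],
    [2.8,-0.08,2],
  ],
  twist=[
    [0,0,0],
    [0,0,0],
    [0,0,0],
    [0,0,0],
    [0,0,0],
    [0,0,0],
  ],
)

```text
t: 8.3
ee_pos: [0.5503, -0.0927, 0.0797]
ee_rot: [[-0.999, 0.035, 0.001], [0.035, 0.999, -0.0], [-0.001, -0.0, -1.0]]
force: [0.0, -0.5, -0.0]
grip_width: 0.0003
gripper_force: 0.0
```

Run:
```python
from h import *
print(arm.observe()['ee_pos'])
w=arm.get_image('wrist');cv2.imwrite('pics/w3.png',w);s=arm.get_image('scene')
a=cv2.resize(w[190:310,400:520],(400,400),interpolation=2)
b=cv2.resize(s[230:290,340:400],(400,400),interpolation=2)
cv2.imwrite('pics/c3.png',np.hstack([a,b]))
```

```text
[ 0.55028454 -0.09272265  0.07966117]
```

View pics/c3.png

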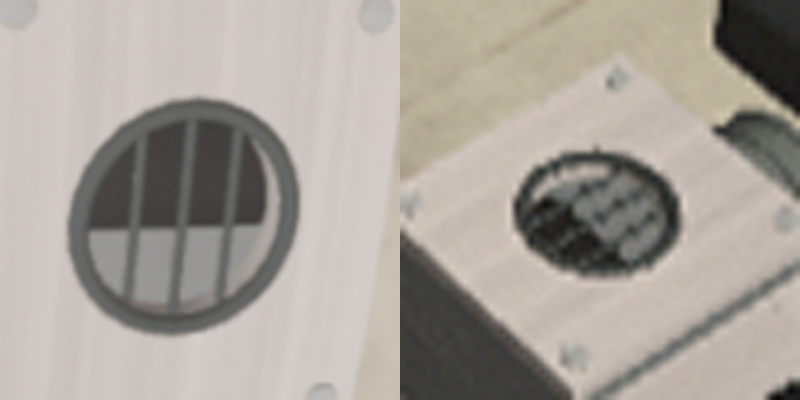

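The picture matches the one after stroke 2, and the drag held at about 3 N (slipping) through the third stroke, which suggests the stop. One firmer stroke will confirm it, comparing images numerically.

>>> send_rows(
  delta_pos=[
    [0,0,-1],
    [0,0,-1.7],
    [0,0,-2.1],
    [0,0,-2.1],
    [-0.35,0.01,-2.1],
    [-0.7,0.02,-2.1],
    [-1.05,0.03,-2.1],
    [-1.4,0.04,-2.1],
    [-1.75,0.05,-2.1],
    [-2.1,0.06,-2.1],
    [-2.45,0.07,-2.1],
    [-2.8,0.08,-2.1],
  ],
  twist=[
    [0,0,0],
    [0,0,0],
    [0,0,0],
    [0,0,0],
    [0,0,0],
    [0,0,0],
    [0,0,0],
    [0,0,0],
    [0,0,0],
    [0,0,0],
    [0,0,0],
    [0,0,0],
  ],
)

```text
t: 9.6
ee_pos: [0.5226, -0.092, 0.059]
ee_rot: [[-0.999, 0.036, 0.004], [0.036, 0.999, -0.001], [-0.004, -0.0, -1.0]]
force: [2.9, 0.1, 6.6]
grip_width: 0.0005
gripper_force: 2.6
```

>>> send_rows(
  delta_pos=[
    [0,0,0],
    [0,0,1],
    [0,0,2],
    [1.5,0,2.1],
    [2.8,-0.08,2.1],
    [2.8,-0.08,2.1],
  ],
  twist=[
    [0,0,0],
    [0,0,0],
    [0,0,0],
    [0,0,0],
    [0,0,0],
    [0,0,0],
  ],
)

```text
t: 10.2
ee_pos: [0.5504, -0.0927, 0.0797]
ee_rot: [[-0.999, 0.035, 0.002], [0.035, 0.999, -0.0], [-0.002, -0.0, -1.0]]
force: [0.5, -0.5, -0.1]
grip_width: 0.0007
gripper_force: 0.0
```

Run:
```python
from h import *
print(arm.observe()['ee_pos'])
w=arm.get_image('wrist');w3=cv2.imread('pics/w3.png');cv2.imwrite('pics/w4.png',w)
c2=cv2.imread('pics/c2.png'); f=cv2.resize(w3[150:370,200:560],None,fx=2.2,fy=2.2,interpolation=2)
g=lambda a,b:cv2.absdiff(a,b).mean()
print('port w4-w3',g(w[215:295,415:495],w3[215:295,415:495]),'wheel',g(w[210:275,300:340],w3[210:275,300:340]))
print('c2-w3 port',g(c2[150:310,480:640],f[150:310,480:640]),'wheel',g(c2[140:280,225:305],f[140:280,225:305]))
# edge row of dark/light boundary in port
for i in(w3,w): 
    col=cv2.cvtColor(i,6)[215:300,446:450].mean(1); print(col[::3].round())
```

```text
[ 0.55042025 -0.09271845  0.07969208]
port w4-w3 1.6345833333333333 wheel 1.6317948717948718
c2-w3 port 1.4839973958333332 wheel 1.1486904761904762
[200. 200. 160.  99.  94.  65.  66.  67.  67.  68.  68.  67.  66.  64.
  70. 149. 150. 150. 149. 150. 150. 150. 124.  90.  94. 154. 200. 200.
 200.]
[200. 201. 146. 100.  90.  66.  65.  67.  68.  68.  68.  67.  66.  65.
  78. 150. 150. 150. 149. 150. 150. 150. 120.  86.  96. 169. 200. 200.
 199.]
```

The picture is unchanged, so the wheel is at its stop. The light lower part has its boundary at row 260, where it was after stroke 1, so it is a fixed inner wall and not the shutter. I'll lift away and take a last look.

>>> send_rows(
  delta_pos=[
    [0,0,3],
    [0,0,7],
    [0,0,11],
    [-4,0,13],
    [-8,3,13],
    [-10,6,13],
    [-10,8,13],
    [-10,8,13],
    [-10,8,13],
  ],
  twist=[
    [0,0,0],
    [0,0,0],
    [0,0,0],
    [0,0,0],
    [0,0,0],
    [0,0,0],
    [0,0,0],
    [0,0,0],
    [0,0,0],
  ],
)

```text
t: 11.15
ee_pos: [0.4484, -0.0126, 0.2092]
ee_rot: [[-0.999, 0.034, -0.0], [0.034, 0.999, -0.0], [0.0, -0.0, -1.0]]
force: [0.7, -0.2, -0.5]
grip_width: 0.0
gripper_force: 0.0
```

Run:
```python
from h import *
print(arm.observe()['ee_pos'])
w=arm.get_image('wrist');s=arm.get_image('scene')
cv2.imwrite('pics/c5.png',np.hstack([cv2.resize(w,(480,360)),cv2.resize(s[160:340,220:380],(320,360),interpolation=2)]))
```

```text
[ 0.44837773 -0.01263268  0.20915903]
```

View pics/c5.png

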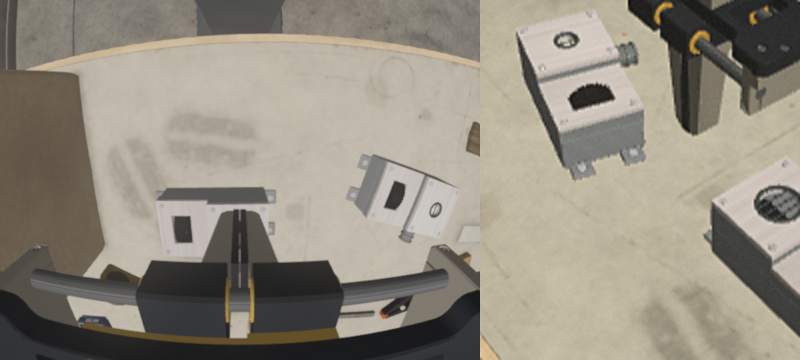

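The narrow gate's port at (435,210) is still white and shut, the wide port is open, and the arm is clear of everything.

```bash
python3 -c "
from cell import arm
print(arm.job_done())"
```

```text
the job is handed in; nothing more can be done
None
```

The wide gate's wheel is rolled to its stop with the white shutter out of the port, the narrow gate was not touched and still looks shut, and the job is handed in at about 11 s with the arm clear.

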